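# Hold a penetration probe centred in its guide over a bitumen tin

### The job

Set up the penetration test: lay the guide bar into the notches of the two stand posts so that it sits level with its hole centred over the open tin, and let go of it. Then take the longer of the two rods out of the rack, lower it upright through the hole in the bar without touching the bar, and finish while still holding it there, centred in the hole, with its tip inside the tin about half-way between the rim and the bitumen, touching neither. Leave the shorter rod in its place and do not shift the tin.

Things in the scene. Friction and masses are not known exactly. Their poses are not given: they have to be found in the camera images.
- stand: Fixed grey stand, plate 110 (x) x 200 (y) x 10 mm, origin under its centre on the table. Two posts 56 (x) x 16 (y) mm, 89 mm high, centred 80 mm either side along y, each with a notch open upward, running along y: floor 70 mm above the table, 19 mm wide for 8 mm, then flaring to 43 mm at the top. The open tin stands on the plate over the origin inside four pins. Yaw within 0.35 rad of 0.
- bar_bore (a point): Centre of the guide bar's hub, on the axis (z) of its hole; grasp here. Steel, 250 g, loose, lies flat on the table left of the stand. Hub 40 x 40 x 30 (z) mm, through hole 20 mm wide. A 16 x 16 mm arm to either side along the bar's y, 222 mm overall, undersides flush with the hub's, 15 mm below this point. Seated: this point 85 mm, hub top 100 mm above the table. Same when turned half round.
- tin_rim (a point): Centre of the rim of the open tin (63 mm across, inner width about 55 mm, 40 mm high, loose, 90 g), which stands on the stand's plate; rim 50 mm above the table. The flat, hard bitumen in it lies 20 mm below the rim, 30 mm above the table.
- rack: Fixed grey block 56 (x) x 150 (y) x 75 (z) mm right of the stand, origin under its centre. Two upright blind holes, 9 mm wide, 60 mm deep, lie 45 mm either side of the centre along y; each holds a rod standing upright. Which rod is in which hole varies.
- probe_grip (a point): Centre of the black grip of the longer rod; grasp here. Loose, 90 g: steel stem 8 mm thick, 110 mm long, below a cylindrical grip 24 mm in diameter, 44 mm long. z runs up along the rod. In the rack this point is 147 mm above the table and 50 mm of stem shows between rack and grip.
- probe_tip (a point): Tip of the longer rod, on its axis, 132 mm below the centre of its grip.
- short_rod_grip (a point): Centre of the black grip of the shorter rod (same shape, stem 75 mm long, grip 24 x 44 mm); stands in the rack's other hole, 112 mm above the table there, with 15 mm of stem showing. To be left in place.
Not all that is in view belongs to the job. Leave any green look-alike of the part that bears tin_rim alone.

How it is judged:
By the outcome, as a careful person would: the job done as asked, in the order asked, and still so for the second after the job is handed in, while the arm keeps its last pose, push and grip.
It also fails if it takes over 61 s, if anything falls off the work surface, if the arm or the gripper's body presses on something with over 40 N, if the wrist force passes 120 N, or if a joint passes its speed limit or range.

### The arm

A 7-joint arm with a two-finger parallel gripper is mounted at the origin on a cart in front of the work surface, level with it; the furniture and walls round the work are solid. World frame = base frame: x ahead of the robot, y to its left, z up, the work surface at z = 0. Lengths are in mm, angles in rad, forces in N, time in s.
With the tool pointing down it reaches from about 400 to 875 mm from the base axis. Payload 4.4 kg.
Tool frame: the origin (TCP) lies at the very end of the fingers, on their centre line; the grasp point (between the pads) lies 19 mm behind it; z points along the fingers, y is the line along which they close (so a half turn about z gives the same grasp; the last joint's range is limited). The gripper opens to 85 mm and grips with 20 to 120 N. Pads are 22 mm wide; open, the fingers measure 114 mm over their backs; the gripper's body (76 mm by 85 mm) begins 54 mm behind the grasp point. The pads swing forward as they close: fully open they stand 13 mm farther back than shut.
Start: joints at [1.16, 0.628, 0.038, 1.517, -0.027, 0.996, -0.02], TCP at [219.734, -611.747, 206.213] pointing down, gripper open.
Joint ranges: [-3.06, 3.06], [-0.37, 2.12], [-1.25, 1.32], [0.18, 2.47], [-1.1, 4.24], [0.23, 1.98], [-2.94, 2.94]. Speed limits (rad/s): [2.57, 2.57, 3.14, 3.14, 3.14, 3.14, 3.14].

### API

Orientations are given as [roll, pitch, yaw] about the fixed x, y, z axes, in that order (R = Rz(yaw) Ry(pitch) Rx(roll)).
In Python, from cell import sensors, get_image, camera_params, order gives the robot as it stands.
- The arm moves only by the shell command python3 -m inch 'ROWS' [OPENING]. ROWS is JSON, a list that holds one entry, the list of rows, each a list of 4 numbers: the shift along the tool's x, y, z in cm, then the turn about the tool's z in degrees. A call has 1 to 8 rows; each row is the pose to reach, as a shift and turn from the pose commanded when the call began, along the tool's axes at that moment; what a row does not reach only later rows make up. A row lasts 1/12 s, in which the tool goes at most 41.7 mm and 7.16 degrees, less where a joint would pass 70% of its speed; a pose out of reach is approached as far as the arm can. A call with a gripper value outside its range is refused whole. OPENING is the finger opening in cm, from 0 to 8.54, set as the call begins (- or left out, the last holds). The fingers move at their own pace and stop on an object; the grip force is fixed at half the most. Time passes only in rows, so rows that repeat a pose let the fingers close. It gives the time, the measured TCP pose, the force, the opening and the grip force at its end, in the units of the state.
- sensors.read_state(): the state, without advancing time (a new reading comes with each control period).
- get_image(name): name is "side" or "top" or "wrist"; returns the picture (384x512x3 uint8, blue, green, red); there is no depth.
- camera_params(name): a dict with "mtx" (3x3 intrinsics, pixels), "rvec" (rotation vector, rad) and "tvec" (3), from world to camera coordinates, as OpenCV has them. Camera axes: x right, y down, z forward; pixel columns grow to the right and rows downward; lengths in mm; the calibration is good to about 2 mm. A picture is of the moment at which its call begins: read the wrist's pose just before it. camera_params takes no time and is no camera call; for the wrist camera it gives the pose at the moment of the call.
- order.finish_job(): hands the job in; it is judged then, once.
The state is a dict: "clock": time; "qpos": joint angles; "qd": joint speeds; "tau": joint torques, N m; "eef_pos": TCP position; "tool_rot": TCP orientation; "force": force on the tool from outside, world axes, zero at the start; "torque": the same for the moment, N m; "width": finger opening in mm; "gripper_force": force on a finger pad.
Only numpy, scipy, OpenCV 4.12 (cv2) and the standard library are available. Lean on these libraries where they do the work, as an engineer would, in place of code of your own. Each camera call takes 0.05 s, during which the arm holds its last target. There are 200 camera calls.

## Working session

There is one attempt and no reset: what is moved stays moved. The work goes in short steps, Python scripts to look and compute and a shell command to move; the robot and the scene stay as the last step left them, time stands still between calls to the robot, and variables do not carry over. Pictures are saved under pics/ and viewed, at most 10 in all, crops included, and the job is handed in when it is done.

```bash
ls; mkdir -p pics; python3 - <<'E'
from cell import sensors, get_image, camera_params
import cv2,numpy as np
print(sensors.read_state())
for n in ("top","side"):
    cv2.imwrite(f"pics/{n}0.png",get_image(n)); p=camera_params(n); R=cv2.Rodrigues(np.array(p["rvec"],float))[0]
    print(n,p["mtx"],(-R.T@np.array(p["tvec"]).ravel()).round(),R.round(2).tolist())
E
```

```text
pics
{'clock': 0.0, 'qpos': array([ 1.16017447,  0.62935382,  0.03843621,  1.51837543, -0.02700821,
        0.99627658, -0.01998035]), 'qd': array([-1.97949986e-04, -2.25324040e-04,  4.25191002e-05,  9.48270363e-04,
       -1.59776963e-04,  2.09774396e-04,  1.30310922e-03]), 'tau': array([-7.03130831e-05, -5.63396430e+01,  1.22631636e+00, -1.93445063e+01,
        1.10984186e-02,  1.05486129e-02, -2.70710575e-05]), 'eef_pos': array([ 219.52444485, -611.09566612,  205.28165213]), 'tool_rot': array([-3.13969729e+00,  1.51862744e-05,  3.44841532e-01]), 'force': array([-0.19810131,  0.56098296,  0.07281169]), 'torque': array([ 0.01926572, -0.03857605, -0.01709794]), 'gripper_force': 0.0, 'width': 85.38540210910476}
top [[437.63713106   0.         253.45273067]
 [  0.         437.63713106 199.43475703]
 [  0.           0.           1.        ]] [ 429.  -29. 1217.] [[-0.03, -1.0, -0.02], [-1.0, 0.03, -0.04], [0.04, 0.02, -1.0]]
side [[382.86731037   0.         249.07249547]
 [  0.         382.86731037 190.38314043]
 [  0.           0.           1.        ]] [ 420. -825.  645.] [[1.0, -0.06, 0.01], [-0.02, -0.57, -0.82], [0.05, 0.82, -0.57]]
```

View pics/top0.png

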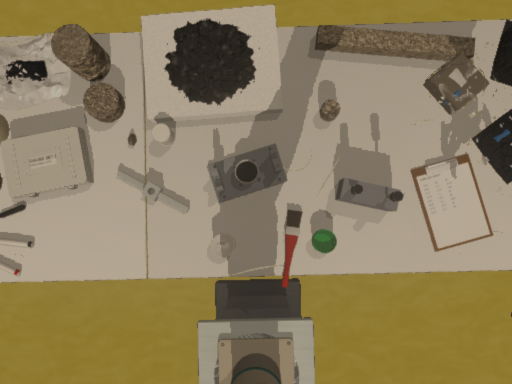

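View pics/side0.png

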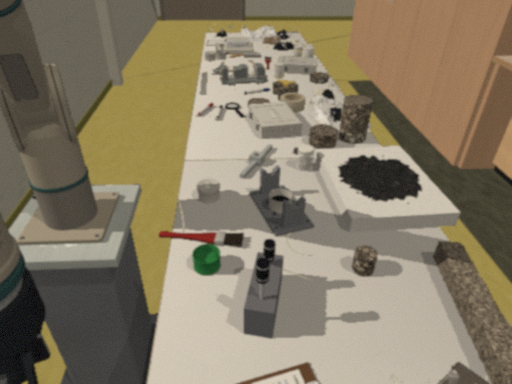

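Top view: bar hub at (152,190), stand and tin at (247,172), rack at (368,194) with grips at (356,190) and (397,196), and the green look-alike at (323,241). In the side view the grips are at (269,247) and (263,268).

Candidates:
- **Tin:** grey tin (246,172), green cup (323,241, left alone), cups at (162,132) and (220,246). I choose the one on the stand.
- **Bar:** (152,190) only.
- **Rods:** the two rack grips. A close crop will decide which is longer.

```bash
python3 - <<'E'
import cv2,numpy as np
t=cv2.imread("pics/top0.png");s=cv2.imread("pics/side0.png")
a=cv2.resize(t[130:230,110:210],(400,300*4//3)[:2],interpolation=cv2.INTER_CUBIC)
f=lambda im,x,y,w,h:cv2.resize(im[y:y+h,x:x+w],(400,300),interpolation=cv2.INTER_CUBIC)
o=np.vstack([np.hstack([f(t,110,150,100,75),f(t,200,135,100,75)]),np.hstack([f(t,320,160,100,75),f(s,215,230,100,75+0)])])
cv2.imwrite("pics/crop0.png",o)
E
```

```text
(no output)
```

View pics/crop0.png

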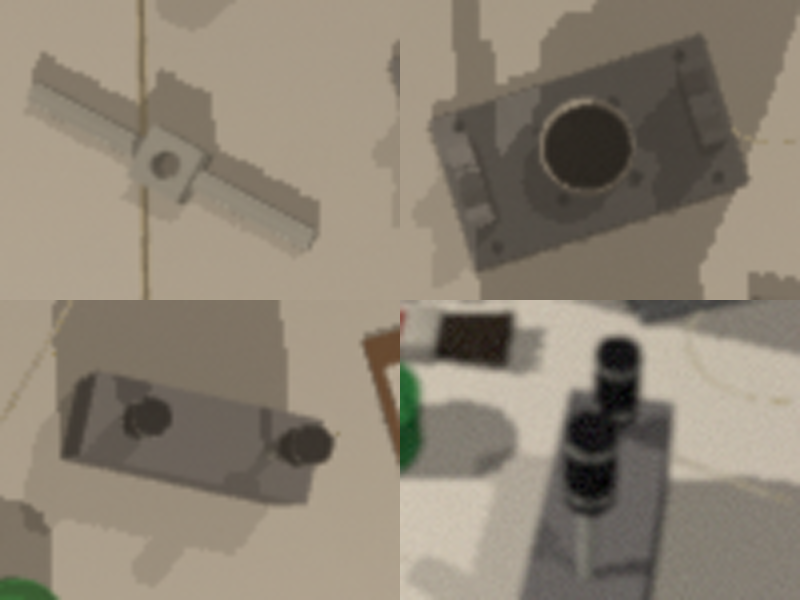

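Bar hole at (151,191). The tin on the stand is at (246,172). The right-hand rod (396,196) shows a long stem, so it is the longer one. The short rod is at (357,189).

```bash
cat > h.py <<'E'
import numpy as np, cv2
from cell import sensors, get_image, camera_params
from scipy.spatial.transform import Rotation as Ro
def cast(p,px,z):
    "pixel(s) -> world points on the plane at height z"
    R=cv2.Rodrigues(np.array(p["rvec"],float))[0]; c=-R.T@np.array(p["tvec"],float).ravel()
    u=cv2.undistortPoints(np.array(px,float).reshape(-1,1,2),np.array(p["mtx"]),None).reshape(-1,2)
    d=np.c_[u,np.ones(len(u))]@R
    return c+d*((z-c[2])/d[:,2])[:,None]
def proj(p,P):
    return cv2.projectPoints(np.array(P,float).reshape(-1,1,3),np.array(p["rvec"],float),np.array(p["tvec"],float),np.array(p["mtx"]),None)[0].reshape(-1,2)
def plan(x,y,z,yaw=None):
    "shift (cm) in tool axes and turn (deg) about tool z to a TCP pose with the tool down"
    s=sensors.read_state(); R=Ro.from_euler("xyz",s["tool_rot"])
    d=R.inv().apply(np.array([x,y,z])-s["eef_pos"])/10
    t=0 if yaw is None else -np.degrees((yaw-s["tool_rot"][2]+np.pi/2)%np.pi-np.pi/2)
    print("pos",s["eef_pos"].round(1),"yaw",s["tool_rot"][2].round(4),"tilt",s["tool_rot"][:2].round(4),"clock",round(s["clock"],2),"w",round(s["width"],1),"F",s["force"].round(1),"-> cm",d.round(2),"deg",round(t,2))
E
python3 - <<'E'
from h import *
p=camera_params("top")
q=lambda x,y,ox,oy:[(x+.5)/4-.5+ox,(y+.5)/4-.5+oy]
print("bar",cast(p,[q(165,163,110,150)],30).round(1))
e=cast(p,[q(35,95,110,150),q(312,240,110,150)],12);print(e.round(1),np.degrees(np.arctan2(*(e[1]-e[0])[[1,0]])))
print("tin",cast(p,[q(587,146-0,100,135)],50).round(1))   # crop 2 begins at X=400
e=cast(p,[q(430,115,100,135),q(700,35,100,135),q(748,183,100,135),q(478,270,100,135)],10);print("plate",e.round(1),e.mean(0).round(1))
g=cast(p,[q(306,443-300,320,160)],169);print("long",g.round(1));g=cast(p,[q(148,416-300,320,160)],134);print("short",g.round(1))
plan(450,-200,300)
w=camera_params("wrist");R=cv2.Rodrigues(np.array(w["rvec"],float))[0];c=-R.T@np.array(w["tvec"]).ravel();s=sensors.read_state();T=Ro.from_euler("xyz",s["tool_rot"])
print("wrist cam in tool",T.inv().apply(c-s["eef_pos"]).round(1),(R@T.as_matrix()).round(2).tolist(),w["mtx"][0][0])
E
```

```text
bar [[513.2 272.1  30. ]]
[[564.3 366.7  12. ]
 [458.5 175.5  12. ]] -118.96595744632121
tin [[556.5   9.3  50. ]]
plate [[ 585.5  119.1   10. ]
 [ 636.   -69.7   10. ]
 [ 532.2 -100.    10. ]
 [ 477.    88.1   10. ]] [557.6   9.4  10. ]
long [[ 475.7 -350.2  169. ]]
short [[ 496.5 -264.7  134. ]]
pos [ 219.5 -611.2  205.4] yaw 0.3448 tilt [-3.1399  0.    ] clock 0.1 w 85.7 F [-0.2 -0.8 -0.1] -> cm [ 35.59 -30.92  -9.41] deg 0
wrist cam in tool [  79.8   -0.9 -167.3] [[0.0, 1.0, -0.0], [-0.95, 0.0, -0.31], [-0.31, 0.0, 0.95]] 325.645419196835
```

```bash
python3 -m inch '[[[2.0,-1.7,-1.5,0],[5,-4.3,-3,0],[8,-7,-4.5,0],[11.2,-9.7,-6,0],[14.4,-12.5,-7.5,0],[17.5,-15.2,-8.5,0],[20.6,-17.9,-9.2,0],[23.7,-20.6,-9.4,0]]]'
python3 -m inch '[[[2.8,-2.6,0,-7],[5.7,-5.2,0,-14],[8.5,-7.8,0,-21],[11.3,-10.3,0,-28],[13.5,-13,0,-35],[15,-16,0,-42],[16.5,-19.5,0,-49],[18,-23,0,-56]]]'
python3 -c "
from h import *
plan(500,10,260,1.84)"
```

```text
clock: 0.77
eef_pos: [369.9, -343.7, 300.7]
tool_rot: [3.14, -0.001, 0.344]
force: [1.3, 0.2, -1.3]
width: 85.3
gripper_force: 0.0
clock: 1.43
eef_pos: [460.5, -66.3, 299.4]
tool_rot: [-3.141, 0.0, 1.328]
force: [0.7, 0.1, 0.5]
width: 85.6
gripper_force: 0.0
pos [460.5 -66.3 299.4] yaw 1.3276 tilt [-3.1412e+00  2.0000e-04] clock 1.43 w 85.6 F [0.7 0.1 0.5] -> cm [8.36 2.   3.93] deg -29.36
```

```bash
python3 -m inch '[[[2,0.2,0.5,-6],[4.5,0.8,1.5,-12],[7,1.6,2.5,-18],[9,2.4,3.5,-24],[10.5,3.2,4,-29],[11.2,3.9,4,-29],[11.2,3.9,4,-29],[11.2,3.9,4,-29]]]'
python3 - <<'E'
from h import *
plan(513,272,150,1.065)
p=camera_params("wrist"); im=get_image("wrist"); cv2.imwrite("pics/w1.png",im); np.savez("w1.npz",**{k:np.array(v) for k,v in p.items()})
for P in ([556.5,9.3,50],[556.5,9.3,10]): print(proj(p,P))
E
```

```text
clock: 2.1
eef_pos: [526.0, 30.4, 259.6]
tool_rot: [-3.141, 0.0, 1.826]
force: [-0.9, 0.6, 0.5]
width: 85.1
gripper_force: 0.0
pos [526.   30.4 259.6] yaw 1.8256 tilt [-3.1409e+00  4.0000e-04] clock 2.1 w 85.1 F [-0.9  0.6  0.5] -> cm [23.71  4.84 10.94] deg 43.58
[[277.76593242 185.79307223]]
[[276.06090467 177.43521168]]
```

View pics/w1.png

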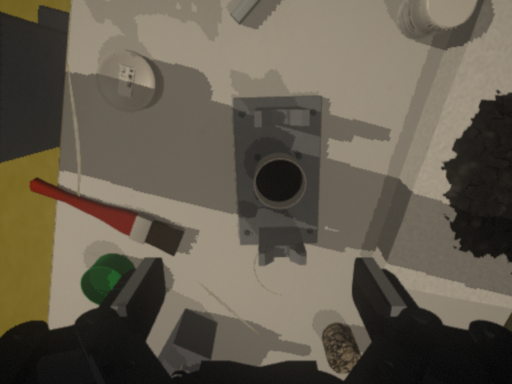

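The wrist view shows the stand centred at about (279,172): plate edges near columns 236 and 320, tin rim at (280,181). The bar's end is at (245,10).

```bash
python3 - <<'E'
from h import *
im=cv2.imread("pics/w1.png"); p=dict(np.load("w1.npz"))
for v in (135,165,220): print(v,[im[v,u].tolist() for u in range(228,248,2)],[im[v,u].tolist() for u in range(310,330,2)])
hsv=cv2.cvtColor(im,cv2.COLOR_BGR2HSV)
m=((hsv[...,1]<28)&(hsv[...,2]<150)).astype(np.uint8)*255
m=cv2.morphologyEx(m,cv2.MORPH_OPEN,np.ones((3,3)))
# tin rim: bright ring -> dark interior
g=cv2.cvtColor(im,cv2.COLOR_BGR2GRAY)
print([int(x) for x in g[181,248:312,]]);print([int(x) for x in g[148:214,280]])
c=np.hstack([im[80:270,210:350],cv2.cvtColor(m,cv2.COLOR_GRAY2BGR)[80:270,210:350]])
cv2.imwrite("pics/c1.png",cv2.resize(c,None,fx=2.8,fy=2.8,interpolation=cv2.INTER_CUBIC))
E
```

```text
135 [[85, 96, 103], [84, 98, 104], [83, 94, 101], [62, 71, 75], [57, 62, 65], [57, 61, 64], [57, 62, 65], [57, 61, 64], [56, 60, 64], [57, 60, 64]] [[78, 84, 88], [75, 82, 85], [69, 75, 77], [67, 72, 76], [58, 63, 66], [63, 69, 73], [86, 97, 105], [87, 98, 105], [87, 99, 105], [86, 97, 105]]
165 [[85, 97, 104], [84, 97, 103], [84, 96, 103], [79, 91, 97], [55, 60, 63], [56, 61, 62], [57, 60, 63], [55, 59, 62], [47, 51, 52], [44, 47, 49]] [[55, 59, 61], [57, 62, 64], [57, 61, 63], [57, 61, 63], [58, 62, 65], [76, 86, 91], [85, 97, 104], [84, 97, 103], [86, 98, 105], [85, 98, 105]]
220 [[127, 145, 155], [127, 145, 156], [126, 145, 155], [127, 144, 155], [125, 143, 154], [104, 118, 126], [83, 90, 94], [81, 88, 92], [80, 86, 91], [70, 76, 80]] [[57, 62, 64], [57, 62, 64], [57, 62, 65], [57, 62, 65], [73, 82, 88], [83, 96, 104], [85, 97, 104], [86, 98, 105], [86, 97, 104], [87, 98, 105]]
[61, 62, 60, 61, 61, 69, 76, 63, 30, 25, 22, 23, 21, 21, 21, 20, 23, 22, 18, 22, 21, 18, 19, 23, 21, 21, 21, 19, 20, 20, 21, 19, 22, 21, 20, 20, 18, 17, 20, 18, 19, 22, 20, 22, 20, 20, 20, 18, 20, 20, 19, 20, 21, 32, 49, 59, 67, 76, 71, 62, 59, 60, 60, 59]
[48, 47, 48, 48, 52, 60, 61, 62, 61, 63, 77, 61, 30, 21, 17, 21, 20, 18, 20, 20, 19, 19, 22, 21, 21, 21, 19, 20, 19, 20, 21, 20, 21, 22, 20, 18, 20, 18, 18, 20, 18, 20, 21, 20, 21, 21, 18, 20, 20, 21, 21, 18, 22, 37, 56, 62, 62, 63, 64, 72, 72, 58, 49, 47, 50, 59]
```

View pics/c1.png

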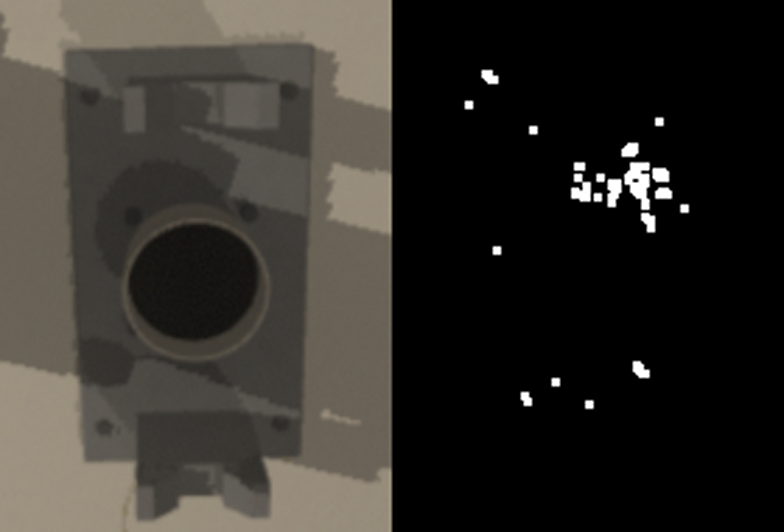

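```bash
python3 - <<'E'
from h import *
p=dict(np.load("w1.npz"))
q=lambda L:[[(x+.5)/2.8+209.5,(y+.5)/2.8+79.5] for x,y in L]
c=cast(p,q([(66,50),(313,43),(301,456),(84,460)]),10);print(c.round(1).tolist(),c.mean(0).round(1))
for a,b in ((3,0),(2,1)):
    d=c[b]-c[a];print("stand yaw",-np.arctan2(d[0],d[1]),np.hypot(*d[:2]))
n=cast(p,q([(195,289)]),50);print("tin",n.round(1)); print(cast(p,q([(122,289),(270,289),(195,218),(195,360)]),50).round(1).tolist())
# notch at z=89, posts: near post prongs inner-top corners; far post
print("near post notch",cast(p,q([(137,517),(270,517)]),89).round(1).tolist()); print("far post", cast(p,q([(125,88),(280,84)]),89).round(1).tolist())
plan(505,275,150,1.065)
E
```

```text
[[478.6, 93.3, 10.0], [582.3, 123.3, 10.0], [638.0, -67.2, 10.0], [532.8, -97.0, 10.0]] [557.9  13.1  10. ]
stand yaw 0.27753204495846784 197.81510275591899
stand yaw 0.28465252327491264 198.507981262792
tin [[557.3  13.3  50. ]]
[[527.1, 5.4, 50.0], [588.4, 21.4, 50.0], [549.0, 42.9, 50.0], [566.1, -17.9, 50.0]]
near post notch [[555.5, -78.1, 89.0], [609.2, -64.0, 89.0]]
far post [[507.5, 88.7, 89.0], [560.9, 104.1, 89.0]]
pos [525.7  29.9 259.7] yaw 1.8253 tilt [-3.1409e+00  8.0000e-04] clock 2.15 w 85.1 F [-0.9 -1.1 -0.7] -> cm [24.25  4.18 10.95] deg 43.56
```

```bash
python3 -m inch '[[[2.5,0.5,1,6.5],[6,1,3,13],[9.8,1.7,5,20],[13.6,2.4,7,27],[17.4,3,9,34],[20.8,3.6,10,40],[23.4,4,10.8,43.5],[24.2,4.2,11,43.5]]]'
python3 -m inch '[[[0,0,0,0],[0,0,0,0],[0,0,0,0]]]'
python3 - <<'E'
from h import *
plan(512,272,60,1.065)
p=camera_params("wrist"); im=get_image("wrist"); cv2.imwrite("pics/w2.png",im); np.savez("w2.npz",**{k:np.array(v) for k,v in p.items()})
E
```

```text
clock: 2.82
eef_pos: [502.7, 280.6, 148.8]
tool_rot: [-3.139, -0.001, 1.071]
force: [-0.1, 0.1, -0.5]
width: 85.3
gripper_force: 0.0
clock: 3.07
eef_pos: [506.2, 272.9, 150.3]
tool_rot: [3.14, 0.001, 1.066]
force: [0.1, -0.4, -0.2]
width: 85.5
gripper_force: 0.0
pos [506.2 272.9 150.3] yaw 1.0658 tilt [3.1398e+00 8.0000e-04] clock 3.07 w 85.5 F [ 0.1 -0.4 -0.2] -> cm [0.21 0.53 9.03] deg 0.04
```

View pics/w2.png

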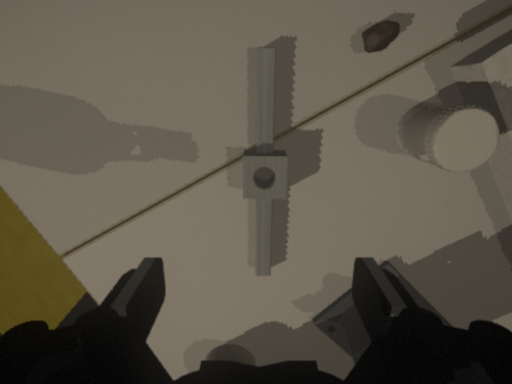

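The hub spans about (243–287, 156–199) with the hole at (264,178). The arm ends are at (262,47) and (263,275), and nothing stands in the fingers' way.

```bash
python3 - <<'E'
from h import *
p=dict(np.load("w2.npz")); im=cv2.imread("pics/w2.png")
h=cast(p,[(264,178),(265,177.5)],30);print(h.round(1))
e=cast(p,[(262.8,47),(263.3,276)],16);d=e[0]-e[1];yaw=-np.arctan2(d[0],d[1]);print(e.round(1).tolist(),e.mean(0).round(1),np.hypot(*d[:2]),"yaw",yaw)
print(proj(p,[h[0][0],h[0][1],30]))
plan(h[0][0],h[0][1],40,yaw+np.pi/2)
E
```

```text
[[513.4 274.7  30. ]
 [514.4 274.7  30. ]]
[[565.8, 372.4, 16.0], [460.0, 177.8, 16.0]] [512.9 275.1  16. ] 221.44709719423886 yaw -0.4979316479060713
[[264. 178.]]
pos [506.3 272.9 150.4] yaw 1.0652 tilt [3.1399e+00 5.0000e-04] clock 3.12 w 85.4 F [ 0.6 -0.8 -1.1] -> cm [ 0.51  0.52 11.04] deg -0.44
```

```bash
python3 -m inch '[[[0.3,0.3,2,-0.4],[0.5,0.5,5,-0.4],[0.5,0.5,8,-0.4],[0.5,0.5,10.5,-0.4],[0.5,0.5,12,-0.4],[0.5,0.5,12,-0.4],[0.5,0.5,12,-0.4],[0.5,0.5,12,-0.4]]]'
python3 -c "
from h import *
plan(513.2,274.8,4,1.0728)"
```

```text
clock: 3.78
eef_pos: [513.2, 277.3, 31.0]
tool_rot: [3.14, -0.002, 1.074]
force: [0.1, -0.1, 0.5]
width: 85.6
gripper_force: 0.0
pos [513.2 277.3  31. ] yaw 1.0744 tilt [ 3.1402e+00 -1.7000e-03] clock 3.78 w 85.6 F [ 0.1 -0.1  0.5] -> cm [-0.23  0.11  2.7 ] deg 0.09
```

```bash
python3 -m inch '[[[-0.1,0.1,1,0],[-0.1,0.1,2,0],[-0.1,0.1,2.6,0],[-0.1,0.1,2.6,0],[-0.1,0.1,2.6,0]]]'
python3 -m inch '[[[0,0,0,0],[0,0,0,0],[0,0,0,0],[0,0,0,0],[0,0,0,0],[0,0,0,0],[0,0,0,0],[0,0,0,0]]]' 3.5
python3 -c "
from h import *
plan(513.2,274.8,54,1.0728)"
```

```text
clock: 4.2
eef_pos: [511.8, 276.3, 3.0]
tool_rot: [-3.141, 0.001, 1.076]
force: [0.4, -0.2, 0.2]
width: 85.1
gripper_force: 0.0
clock: 4.87
eef_pos: [513.0, 276.5, 4.1]
tool_rot: [3.141, -0.001, 1.076]
force: [1.8, -1.2, 5.0]
width: 34.8
gripper_force: 2.3
pos [513.  276.5   4.1] yaw 1.0758 tilt [ 3.1406e+00 -8.0000e-04] clock 4.87 w 34.8 F [ 1.8 -1.2  5. ] -> cm [-0.13  0.1  -4.99] deg 0.17
```

```bash
python3 - <<'E'
from h import *
im=get_image("wrist"); cv2.imwrite("pics/w3.png",im[100:384,60:460])
E
```

```text
(no output)
```

View pics/w3.png

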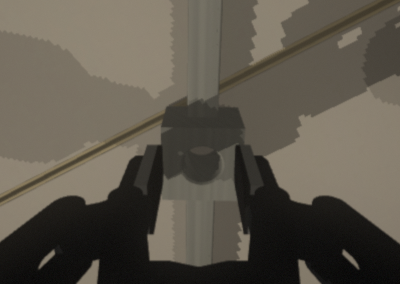

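The fingers are on both sides of the hub, with the hole between them at crop (202,165). The grip is still light, so I will close further.

```bash
python3 -m inch '[[[0,0,0,0],[0,0,0,0],[0,0,0,0],[0,0,0,0]]]' 2.0
python3 -m inch '[[[0,0,-0.2,0],[0,0,-0.8,0],[0,0,-1.6,0],[0,0,-3,0],[0,0,-4.5,0],[0,0,-6,0],[0,0,-7,0],[0,0,-7,0]]]'
python3 -m inch '[[[0,0,0,0],[0,0,0,0],[0,0,0,0]]]'
python3 - <<'E'
from h import *
plan(513.2,274.8,150,1.0728)
im=get_image("wrist"); cv2.imwrite("pics/w4.png",im[100:384,60:460]);print(camera_params("wrist"))
E
```

```text
clock: 5.25
eef_pos: [513.1, 277.5, 5.1]
tool_rot: [3.141, -0.002, 1.076]
force: [-1.0, -0.3, 13.3]
width: 20.2
gripper_force: 6.5
clock: 5.92
eef_pos: [513.5, 277.4, 75.9]
tool_rot: [3.14, -0.003, 1.076]
force: [1.1, 1.2, 0.4]
width: 20.1
gripper_force: 0.0
clock: 6.17
eef_pos: [511.6, 276.1, 72.7]
tool_rot: [-3.141, 0.002, 1.076]
force: [-0.1, 0.3, -0.2]
width: 20.1
gripper_force: 0.0
pos [511.6 276.1  72.7] yaw 1.0761 tilt [-3.1407e+00  1.6000e-03] clock 6.17 w 20.1 F [-0.1  0.3 -0.2] -> cm [-0.05  0.2  -7.73] deg 0.19
{'mtx': array([[325.6454192 ,   0.        , 258.20797175],
       [  0.        , 325.6454192 , 196.84842793],
       [  0.        ,   0.        ,   1.        ]]), 'rvec': array([-2.7487948 ,  0.69331545,  0.11122826]), 'tvec': array([-319.29218366,  464.17809891,  403.54590398])}
```

View pics/w4.png

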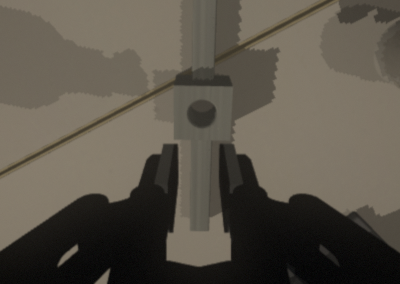

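The hub slipped out and still lies flat, with its hole at crop (202,113). I will check whether it moved and where the finger tips were.

```bash
python3 - <<'E'
from h import *
p=camera_params("wrist")
print("hole now",cast(p,[(261.5,213)],30).round(1)); 
e=cast(p,[(262,331-0)],16);print(e.round(1))
s=sensors.read_state();T=Ro.from_euler("xyz",s["tool_rot"])
W=lambda v:T.apply(v)+s["eef_pos"]
# image rows (crop w3/w4: minus 60,100) for fingertip points at half width w, height b behind TCP, tool x +-11
for w in (10,20):
  for b in (0,5,10,15,20,26):
    print(w,b,(proj(p,[W([11,w,-b]),W([-11,w,-b]),W([11,-w,-b])])-[60,100]).round(0).tolist())
im=cv2.imread("pics/w4.png",0)
for v in (140,146,150,160,170,180,190,210,230): print(v,[int(x) for x in im[v,150:254:4]])
im=cv2.imread("pics/w3.png",0); print()
for v in (100,110,120,130,140,146,150,160,170,180,190,200,210,230): print(v,[int(x) for x in im[v,134:274:4]])
E
```

```text
hole now [[513.8 275.5  30. ]]
[[462.1 177.7  16. ]]
10 0 [[216.0, 123.0], [216.0, 158.0], [180.0, 123.0]]
10 5 [[217.0, 126.0], [216.0, 162.0], [180.0, 126.0]]
10 10 [[217.0, 130.0], [217.0, 167.0], [179.0, 130.0]]
10 15 [[218.0, 134.0], [217.0, 172.0], [179.0, 134.0]]
10 20 [[218.0, 138.0], [218.0, 177.0], [178.0, 138.0]]
10 26 [[219.0, 143.0], [218.0, 183.0], [177.0, 143.0]]
20 0 [[234.0, 123.0], [233.0, 158.0], [162.0, 123.0]]
20 5 [[235.0, 126.0], [234.0, 162.0], [161.0, 126.0]]
20 10 [[236.0, 130.0], [235.0, 167.0], [160.0, 130.0]]
20 15 [[237.0, 134.0], [236.0, 172.0], [159.0, 134.0]]
20 20 [[239.0, 138.0], [237.0, 177.0], [158.0, 138.0]]
20 26 [[240.0, 143.0], [238.0, 183.0], [157.0, 143.0]]
140 [123, 123, 123, 123, 123, 122, 117, 116, 103, 102, 100, 92, 96, 92, 93, 90, 87, 87, 87, 88, 83, 98, 122, 120, 120, 121]
146 [123, 123, 122, 105, 51, 50, 33, 102, 107, 106, 103, 94, 96, 93, 91, 87, 78, 73, 26, 47, 48, 86, 120, 120, 120, 119]
150 [123, 123, 122, 63, 49, 50, 30, 89, 106, 105, 102, 91, 96, 93, 91, 84, 79, 70, 27, 48, 48, 52, 120, 120, 120, 121]
160 [29, 31, 32, 49, 48, 44
[... 2079 characters left out ...]
53, 64, 91, 98, 95, 98, 102, 53, 25, 24, 23, 48, 50, 50, 36, 25, 27]
190 [25, 26, 47, 49, 22, 23, 26, 88, 103, 99, 102, 104, 102, 101, 101, 105, 100, 99, 106, 101, 103, 102, 103, 105, 102, 92, 24, 25, 22, 42, 49, 24, 23, 25, 25]
200 [24, 25, 25, 25, 27, 23, 29, 126, 124, 121, 111, 111, 110, 106, 102, 103, 104, 101, 103, 99, 92, 97, 97, 98, 96, 98, 32, 26, 22, 21, 22, 20, 20, 21, 22]
210 [23, 24, 22, 24, 23, 26, 100, 130, 130, 130, 118, 112, 113, 104, 102, 101, 107, 100, 101, 98, 77, 85, 85, 85, 85, 84, 76, 26, 29, 25, 21, 22, 20, 20, 21]
230 [19, 20, 23, 22, 27, 83, 129, 129, 130, 130, 113, 112, 112, 104, 99, 101, 105, 99, 100, 99, 83, 84, 85, 83, 85, 83, 85, 104, 31, 28, 19, 18, 18, 16, 14]
```

```bash
python3 -m inch '[[[-0.1,0.05,1,0.2],[-0.1,0.05,3,0.2],[-0.1,0.05,5,0.2],[-0.1,0.05,6,0.2],[-0.1,0.05,6.6,0.2],[-0.1,0.05,6.6,0.2],[-0.1,0.05,6.6,0.2]]]' 6
python3 -m inch '[[[0,0,0.3,0],[0,0,0.6,0],[0,0,0.6,0],[0,0,0.6,0]]]'
python3 -m inch '[[[0,0,0.2,0],[0,0,0.4,0],[0,0,0.4,0]]]'
python3 -c "
from h import *
plan(513.4,275,0,1.0728)"
```

```text
clock: 6.8
eef_pos: [512.2, 275.5, 7.5]
tool_rot: [-3.141, 0.0, 1.073]
force: [-0.7, -0.1, -0.7]
width: 60.4
gripper_force: 0.0
clock: 7.13
eef_pos: [512.4, 275.4, 1.9]
tool_rot: [3.141, -0.0, 1.073]
force: [1.0, -0.5, -0.4]
width: 60.1
gripper_force: 0.0
clock: 7.38
eef_pos: [512.1, 275.3, -2.7]
tool_rot: [-3.141, 0.0, 1.073]
force: [-0.9, 1.0, -0.4]
width: 59.9
gripper_force: 0.0
pos [512.1 275.3  -2.7] yaw 1.0726 tilt [-3.1414e+00  3.0000e-04] clock 7.38 w 59.9 F [-0.9  1.  -0.4] -> cm [ 0.04  0.13 -0.27] deg -0.01
```

```bash
for i in 1; do python3 -m inch '[[[0,0.1,0.3,0],[0,0.1,0.6,0],[0,0.1,0.6,0]]]'; done | grep -E "eef|force"
python3 -m inch '[[[0,0,0.3,0],[0,0,0.3,0],[0,0,0.3,0]]]'| grep -E "eef|force"
python3 -m inch '[[[0,0,0.3,0],[0,0,0.3,0],[0,0,0.3,0]]]'| grep -E "eef|force"
```

```text
eef_pos: [512.8, 274.6, -9.1]
force: [0.1, -0.6, 0.7]
gripper_force: 0.0
eef_pos: [513.0, 274.9, -11.6]
force: [-0.7, 0.4, -0.0]
gripper_force: 0.0
eef_pos: [513.0, 274.8, -14.6]
force: [-0.9, 0.7, 0.4]
gripper_force: 0.0
```

```bash
python3 -m inch '[[[0,0,0.3,0],[0,0,0.3,0],[0,0,0.3,0]]]'| grep -E "eef|force"
python3 -m inch '[[[0,0,0.2,0],[0,0,0.2,0],[0,0,0.2,0]]]'| grep -E "eef|force"
python3 -m inch '[[[0,0,0,0],[0,0,0,0],[0,0,0,0],[0,0,0,0],[0,0,0,0],[0,0,0,0]]]' 2.5
```

```text
eef_pos: [513.0, 274.8, -17.6]
force: [-0.4, -0.3, -0.1]
gripper_force: 0.0
eef_pos: [513.0, 274.8, -19.5]
force: [0.1, -0.9, -0.7]
gripper_force: 0.0
clock: 9.13
eef_pos: [513.4, 275.0, -19.0]
tool_rot: [3.141, -0.001, 1.072]
force: [-0.9, -0.7, 5.4]
width: 38.9
gripper_force: 62.3
```

```bash
python3 -m inch '[[[0,0,-0.5,0],[0,0,-1.5,0],[0,0,-3,0],[0,0,-5,0],[0,0,-7.5,0],[0,0,-10,0],[0,0,-12,0],[0,0,-13,0]]]'
python3 -c "
from h import *
plan(557.5,13,115,1.852)
p=camera_params('wrist');im=get_image('wrist');cv2.imwrite('pics/w5.png',im);np.savez('w5.npz',**p)"
```

```text
clock: 9.8
eef_pos: [514.1, 275.5, 113.5]
tool_rot: [3.14, -0.003, 1.073]
force: [-0.3, -0.4, -2.4]
width: 39.1
gripper_force: 61.5
pos [514.1 275.5 113.5] yaw 1.0726 tilt [ 3.1397e+00 -3.1000e-03] clock 9.8 w 39.1 F [-0.3 -0.4 -2.4] -> cm [-20.98  16.36  -0.18] deg -44.66
```

```bash
python3 -m inch '[[[-1,0.8,-0.2,-3],[-3,2.3,-0.2,-8],[-5.5,4.3,-0.2,-14],[-8.2,6.4,-0.2,-20],[-11,8.6,-0.2,-26],[-13.8,10.8,-0.2,-32],[-16.5,12.9,-0.2,-37],[-18.5,14.5,-0.2,-41]]]'
python3 -m inch '[[[0,0,0,0],[0,0,0,0],[0,0,0,0]]]'
python3 -c "
from h import *
plan(557.5,13,115,1.852)"
```

```text
clock: 10.52
eef_pos: [551.2, 38.7, 111.3]
tool_rot: [-3.138, 0.001, 1.79]
force: [0.1, 0.9, -2.8]
width: 38.8
gripper_force: 61.6
clock: 10.77
eef_pos: [551.4, 43.8, 111.9]
tool_rot: [-3.14, -0.001, 1.788]
force: [0.4, 0.8, -2.1]
width: 38.7
gripper_force: 61.3
pos [551.4  43.8 111.9] yaw 1.7878 tilt [-3.1404e+00 -1.3000e-03] clock 10.77 w 38.7 F [ 0.4  0.8 -2.1] -> cm [-3.14 -0.06 -0.32] deg -3.68
```

```bash
python3 -m inch '[[[-0.8,0,-0.1,-1],[-1.8,0,-0.1,-2.5],[-2.7,0,-0.1,-3.6],[-3.1,0,-0.1,-3.7],[-3.1,0,-0.1,-3.7],[-3.1,0,-0.1,-3.7],[-3.1,0,-0.1,-3.7]]]'
python3 - <<'E'
from h import *
plan(557.5,13,90,1.852)
p=camera_params('wrist');im=get_image('wrist');np.savez('w6.npz',**p);cv2.imwrite('pics/w6f.png',im)
cv2.imwrite('pics/w6.png',cv2.resize(im[60:360,130:400],None,fx=2,fy=2,interpolation=cv2.INTER_CUBIC))
E
```

```text
clock: 11.35
eef_pos: [558.5, 14.4, 113.6]
tool_rot: [3.142, -0.001, 1.854]
force: [0.4, -0.9, -2.8]
width: 38.8
gripper_force: 61.4
pos [558.5  14.4 113.6] yaw 1.8541 tilt [ 3.1415e+00 -8.0000e-04] clock 11.35 w 38.8 F [ 0.4 -0.9 -2.8] -> cm [-0.11 -0.14  2.36] deg 0.12
```

View pics/w6.png

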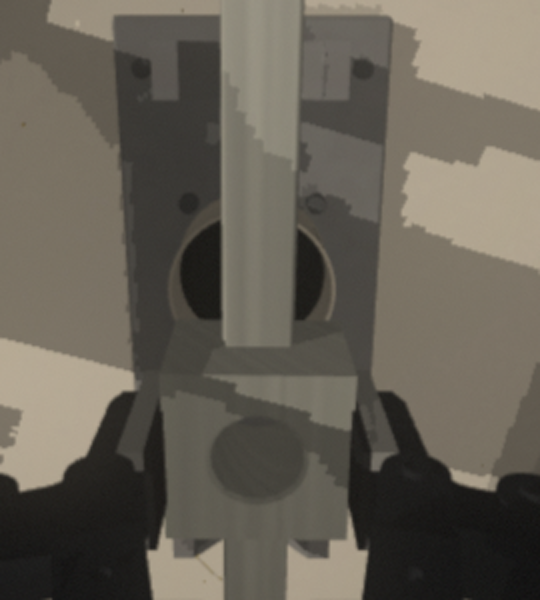

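The bar is held level by its hub, with the hole at crop (258,460). The tin rim spans crop x 168–336 behind it. The plate's edges run parallel to the bar.

```bash
python3 - <<'E'
from h import *
p=dict(np.load("w6.npz"))
q=lambda L:[[(x+.5)/2+129.5,(y+.5)/2+59.5] for x,y in L]
print("hole",cast(p,q([(258,460),(260,457)]),113.6+49).round(1).tolist())
hc=cast(p,q([(163,376),(357,376),(346,537),(167,540)]),113.6+49);print("hub corners",hc.round(1).tolist(),hc.mean(0).round(1))
c=cast(p,q([(114,17),(392,17),(373,370),(134,370)]),10);print(c.round(1).tolist())
for a,b in ((3,0),(2,1)):
    d=c[b]-c[a];print("yaw",-np.arctan2(d[0],d[1]))
m=(c[0]+c[1])/2;print("end mid",m.round(1),"centre",(m-100*np.array([-np.sin(.281),np.cos(.281),0])).round(1))
r=cast(p,q([(168,285),(336,280)]),50);print("rim",r.round(1).tolist(),r.mean(0).round(1))
b=cast(p,q([(261,20),(259,345)]),113.6+35);d=b[0]-b[1];print("bar yaw",-np.arctan2(d[0],d[1]))
E
```

```text
hole [[559.5, 15.1, 162.6], [559.7, 16.0, 162.6]]
hub corners [[535.6, 28.6, 162.6], [573.1, 39.5, 162.6], [583.5, 1.8, 162.6], [546.0, -10.0, 162.6]] [559.5  15.  162.6]
[[479.0, 92.4, 10.0], [582.5, 122.6, 10.0], [625.6, -22.2, 10.0], [520.3, -52.9, 10.0]]
yaw 0.27720845482425427
yaw 0.28968668204967357
end mid [530.7 107.5  10. ] centre [558.5  11.4  10. ]
rim [[527.1, 6.2, 50.0], [586.9, 25.7, 50.0]] [557.  16.  50.]
bar yaw 0.27910412437997717
```

```bash
python3 -m inch '[[[-0.2,-0.2,0.5,0.1],[-0.2,-0.2,1.5,0.1],[-0.2,-0.2,2.5,0.1],[-0.2,-0.2,3.3,0.1],[-0.2,-0.2,3.8,0.1],[-0.2,-0.2,3.8,0.1],[-0.2,-0.2,3.8,0.1]]]'
python3 -c "
from h import *
plan(556.7,12.2,52,1.852)"
```

```text
clock: 11.98
eef_pos: [557.1, 10.5, 75.1]
tool_rot: [-3.141, -0.0, 1.851]
force: [0.3, 0.3, -2.9]
width: 39.2
gripper_force: 61.4
pos [557.1  10.5  75.1] yaw 1.8512 tilt [-3.1407e+00 -4.0000e-04] clock 11.98 w 39.2 F [ 0.3  0.3 -2.9] -> cm [0.17 0.01 2.31] deg -0.05
```

```bash
python3 -m inch '[[[0.15,0,0.5,0],[0.15,0,1.0,0],[0.15,0,1.4,0],[0.15,0,1.7,0],[0.15,0,1.9,0],[0.15,0,2.0,0],[0.15,0,2.0,0]]]'
python3 -m inch '[[[0,0,0.1,0],[0,0,0.2,0],[0,0,0.2,0],[0,0,0.2,0]]]'
python3 -c "
from h import *
plan(556.7,12.2,51,1.852)"
```

```text
clock: 12.57
eef_pos: [556.9, 11.7, 55.4]
tool_rot: [-3.141, -0.0, 1.851]
force: [0.0, 0.3, -2.5]
width: 39.0
gripper_force: 61.4
clock: 12.9
eef_pos: [557.0, 11.8, 53.6]
tool_rot: [3.142, 0.0, 1.851]
force: [-1.2, -0.1, -2.9]
width: 39.0
gripper_force: 61.4
pos [557.   11.8  53.6] yaw 1.851 tilt [3.1416 0.    ] clock 12.9 w 39.0 F [-1.2 -0.1 -2.9] -> cm [ 0.05 -0.02  0.26] deg -0.06
```

```bash
python3 -m inch '[[[0.05,0,0.1,0],[0.05,0,0.2,0],[0.05,0,0.2,0],[0.05,0,0.2,0]]]'|grep -E "eef|force"
python3 -m inch '[[[0,0,0.1,0],[0,0,0.1,0],[0,0,0.1,0]]]'|grep -E "eef|force"
```

```text
eef_pos: [556.8, 12.3, 51.6]
force: [-0.3, -0.6, -2.5]
gripper_force: 61.4
eef_pos: [557.0, 12.3, 51.0]
force: [-0.6, -0.9, 1.6]
gripper_force: 61.8
```

```bash
python3 -m inch '[[[0,0,0,0],[0,0,0,0],[0,0,0,0],[0,0,0,0]]]' 7
python3 -m inch '[[[0,0,-0.5,0],[0,0,-1.5,0],[0,0,-3,0],[0,0,-5.5,0],[0,0,-8.5,0],[0,0,-12,0],[0,0,-15,0],[0,0,-16.5,0]]]'
python3 -m inch '[[[3,0,0,0],[3,0,0,0],[3,0,0,0]]]'
python3 - <<'E'
from h import *
plan(480,-345,260,None)
p=camera_params('wrist');im=get_image('wrist');np.savez('w7.npz',**p);cv2.imwrite('pics/w7f.png',im)
cv2.imwrite('pics/w7.png',cv2.resize(im[60:300,160:400],(600,600),interpolation=cv2.INTER_CUBIC))
print(proj(p,[[557.6,12.8,100],[557.6,12.8,50]]))
E
```

```text
clock: 13.82
eef_pos: [557.0, 12.3, 50.7]
tool_rot: [3.141, -0.0, 1.851]
force: [0.5, 0.6, -0.1]
width: 70.1
gripper_force: 0.0
clock: 14.48
eef_pos: [558.7, 13.0, 220.5]
tool_rot: [3.135, 0.001, 1.851]
force: [-0.3, -0.4, 0.2]
width: 70.0
gripper_force: 0.0
clock: 14.73
eef_pos: [548.2, 43.0, 217.0]
tool_rot: [3.14, -0.0, 1.855]
force: [-0.6, -0.4, -0.0]
width: 70.0
gripper_force: 0.0
pos [548.2  43.  217. ] yaw 1.8545 tilt [ 3.14e+00 -3.00e-04] clock 14.73 w 70.0 F [-0.6 -0.4 -0. ] -> cm [-35.34 -17.4   -4.34] deg 0
[[257.65317391 216.72892826]
 [257.65831011 199.84110333]]
```

View pics/w7.png

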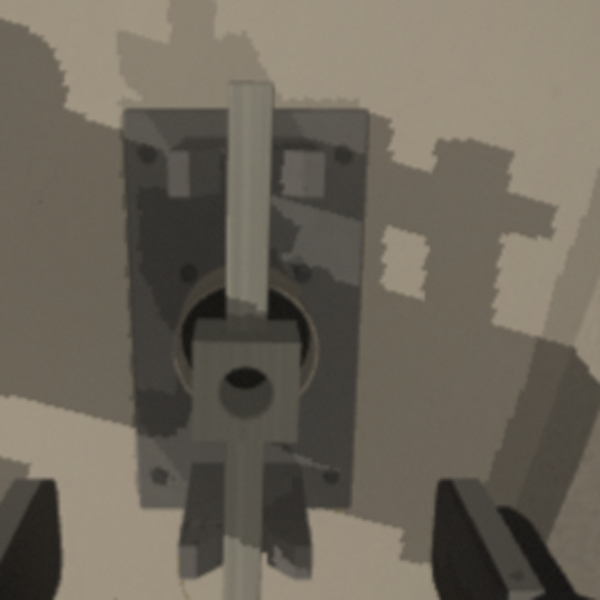

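The bar is seated in both notches with its hole at crop (246,391), within 1 mm of the aim and in line with the tin rim. Next is the rack.

```bash
python3 - <<'E'
from h import *
p=dict(np.load("w7.npz")); print("hole",cast(p,[(258.1,216.1)],100).round(1))
E
python3 -m inch '[[[-1.5,-0.7,-1,0],[-4.5,-2.2,-2.5,4],[-8,-4,-4,8],[-11.5,-5.7,-4.3,12],[-15,-7.4,-4.3,16],[-18.5,-9.1,-4.3,20],[-22,-10.8,-4.3,24],[-25.5,-12.5,-4.3,28]]]' 8.5
python3 -c "
from h import *
plan(476,-340,230,1.33)"
```

```text
hole [[557.8  13.5 100. ]]
clock: 15.45
eef_pos: [497.6, -241.3, 258.6]
tool_rot: [-3.141, 0.0, 1.358]
force: [1.4, -0.7, 0.3]
width: 84.7
gripper_force: 0.0
pos [ 497.6 -241.3  258.6] yaw 1.3578 tilt [-3.141e+00  4.000e-04] clock 15.45 w 84.7 F [ 1.4 -0.7  0.3] -> cm [-10.1   -0.03   2.86] deg 1.59
```

```bash
python3 -m inch '[[[-2.5,0,0.5,1.5],[-5.5,0,1.5,1.5],[-8,0,2.3,1.5],[-9.5,0,2.8,1.5],[-10,0,2.8,1.5],[-10,0,2.8,1.5],[-10,0,2.8,1.5],[-10,0,2.8,1.5]]]'
cat > rod.py <<'E'
from h import *
plan(476,-348,230,1.33)
p=camera_params('wrist');im=get_image('wrist');cv2.imwrite('pics/w8f.png',im);np.savez('w8.npz',**p)
print("expected",proj(p,[[475.7,-350.2,169],[496.5,-264.7,134]]).round(1).tolist())
m=((im.max(2)<42)).astype(np.uint8)
n,l,st,ce=cv2.connectedComponentsWithStats(m)
for i in range(1,n):
    if st[i,4]>120: print(st[i].tolist(),ce[i].round(1))
E
python3 rod.py
```

```text
clock: 16.12
eef_pos: [479.5, -334.3, 231.3]
tool_rot: [3.14, -0.001, 1.339]
force: [0.6, -0.5, 0.8]
width: 84.9
gripper_force: 0.0
pos [ 479.5 -334.3  231.3] yaw 1.339 tilt [ 3.1405e+00 -1.0000e-03] clock 16.12 w 84.9 F [ 0.6 -0.5  0.8] -> cm [-1.42 -0.02  0.12] deg 0.52
expected [[257.7, 224.7], [258.5, 103.1]]
[0, 0, 55, 94, 3523] [20.  52.9]
[88, 40, 13, 36, 214] [92.8 55.8]
[245, 89, 30, 30, 680] [259.2 103.5]
[245, 200, 27, 15, 226] [258.2 206.2]
[244, 211, 28, 29, 636] [257.7 225.1]
[487, 223, 25, 41, 277] [503.8 244.2]
[0, 258, 512, 126, 26530] [256.2 346.3]
```

```bash
python3 - <<'E'
from h import *
p=dict(np.load("w8.npz")); im=cv2.imread("pics/w8f.png",0)
print([int(x) for x in im[225,236:282]]);print([int(x) for x in im[192:246,258]])
c=cast(p,[(257.7,225.1),(258,225.5)],169);print(c.round(1).tolist()); print("short",cast(p,[(259.5,103.5)],134).round(1))
plan(*c.mean(0)[:2],190,1.339)
E
```

```text
[128, 127, 127, 127, 126, 121, 99, 48, 37, 34, 33, 32, 33, 32, 33, 33, 33, 35, 32, 32, 32, 33, 31, 31, 31, 33, 33, 32, 32, 30, 34, 30, 34, 31, 32, 33, 42, 80, 120, 124, 125, 125, 124, 124, 124, 124]
[51, 50, 51, 49, 39, 30, 47, 43, 30, 25, 25, 28, 25, 26, 27, 29, 28, 38, 42, 32, 29, 31, 28, 30, 32, 31, 32, 32, 31, 32, 32, 31, 33, 31, 33, 32, 31, 32, 35, 33, 34, 34, 35, 35, 34, 34, 36, 34, 49, 103, 123, 126, 126, 127]
[[475.6, -350.5, 169.0], [475.7, -350.9, 169.0]]
short [[ 497.2 -265.2  134. ]]
pos [ 479.4 -334.4  231.3] yaw 1.3392 tilt [ 3.1405e+00 -7.0000e-04] clock 16.17 w 84.9 F [ 0.3 -0.2 -0.5] -> cm [-1.68  0.01  4.13] deg 0.01
```

```bash
python3 -m inch '[[[-0.6,0,0,0],[-1.4,0,0.5,0],[-1.7,0,1.5,0],[-1.7,0,2.5,0],[-1.7,0,3.5,0],[-1.7,0,4,0],[-1.7,0,4,0],[-1.7,0,4,0]]]'
python3 -c "
from h import *
plan(475.7,-350.6,111,1.339)"
```

```text
clock: 16.83
eef_pos: [474.2, -352.4, 190.0]
tool_rot: [-3.141, -0.001, 1.337]
force: [0.5, -0.7, 0.4]
width: 84.8
gripper_force: 0.0
pos [ 474.2 -352.4  190. ] yaw 1.3366 tilt [-3.1407e+00 -7.0000e-04] clock 16.83 w 84.8 F [ 0.5 -0.7  0.4] -> cm [0.21 0.11 7.9 ] deg -0.14
```

```bash
python3 -m inch '[[[0.15,0.1,1,0],[0.2,0.1,2.5,0],[0.2,0.1,4,0],[0.2,0.1,5.5,0],[0.2,0.1,6.8,0],[0.2,0.1,7.5,0],[0.2,0.1,7.9,0],[0.2,0.1,7.9,0]]]'
python3 -m inch '[[[0,0,0,0],[0,0,0,0],[0,0,0,0]]]'
python3 -c "
from h import *
plan(475.7,-350.6,111,1.339)"
```

```text
clock: 17.5
eef_pos: [475.6, -350.8, 110.9]
tool_rot: [-3.141, -0.0, 1.336]
force: [0.6, -0.0, -0.5]
width: 85.1
gripper_force: 0.0
clock: 17.75
eef_pos: [476.3, -351.5, 112.4]
tool_rot: [3.14, 0.001, 1.336]
force: [0.9, -0.1, -0.2]
width: 84.9
gripper_force: 0.0
pos [ 476.3 -351.5  112.4] yaw 1.336 tilt [3.14e+00 6.00e-04] clock 17.75 w 84.9 F [ 0.9 -0.1 -0.2] -> cm [ 0.07 -0.08  0.14] deg -0.17
```

Aligned. Now I close on the grip.

```bash
python3 -m inch '[[[0,0,0,0],[0,0,0,0],[0,0,0,0],[0,0,0,0],[0,0,0,0],[0,0,0,0],[0,0,0,0],[0,0,0,0]]]' 1
python3 -m inch '[[[0,0,0,0],[0,0,0,0],[0,0,0,0]]]'
python3 -c "
from h import *
plan(475.7,-350.6,190,1.339); print(sensors.read_state()['torque'])"
```

```text
clock: 18.42
eef_pos: [475.7, -351.2, 111.8]
tool_rot: [3.142, 0.0, 1.336]
force: [0.3, 0.3, 2.5]
width: 22.4
gripper_force: 58.6
clock: 18.67
eef_pos: [475.8, -351.2, 111.8]
tool_rot: [3.141, 0.0, 1.336]
force: [-1.0, 0.3, 4.8]
width: 22.5
gripper_force: 58.6
pos [ 475.8 -351.2  111.8] yaw 1.3361 tilt [3.1415e+00 2.0000e-04] clock 18.67 w 22.5 F [-1.   0.3  4.8] -> cm [ 0.06 -0.02 -7.82] deg -0.17
[0.08936099 0.28269962 0.04554417]
```

```bash
python3 -m inch '[[[0,0,-0.4,0],[0,0,-1.2,0],[0,0,-2.2,0],[0,0,-3.4,0],[0,0,-4.6,0],[0,0,-5.8,0],[0,0,-7.0,0],[0,0,-8.2,0]]]'
python3 -m inch '[[[0,0,-1.5,0],[0,0,-3,0],[0,0,-4.5,0],[0,0,-5.3,0],[0,0,-5.5,0],[0,0,-5.5,0]]]'
python3 -c "
from h import *
plan(557.8,13.3,250,1.59); print(sensors.read_state()['torque'])"
```

```text
clock: 19.33
eef_pos: [475.8, -351.1, 195.1]
tool_rot: [3.141, 0.0, 1.336]
force: [0.1, -0.2, -0.6]
width: 22.2
gripper_force: 58.8
clock: 19.83
eef_pos: [475.9, -351.3, 249.3]
tool_rot: [3.14, 0.0, 1.336]
force: [-0.1, -0.3, -1.0]
width: 22.7
gripper_force: 58.8
pos [ 475.9 -351.3  249.3] yaw 1.3361 tilt [3.1405e+00 4.0000e-04] clock 19.83 w 22.7 F [-0.1 -0.3 -1. ] -> cm [37.36 -0.51 -0.09] deg -14.55
[-0.00733709 -0.03656667  0.04073217]
```

```bash
python3 -m inch '[[[0.5,0,-0.5,0],[1.5,0,-1.2,0],[3,0,-1.8,0],[5.2,0,-2,0],[8,0,-2,0],[11,0,-2,0],[14,0,-2,0],[17,-0.2,-2,0]]]'
python3 -m inch '[[[3,0,0,0],[6,0,0,0],[9,0,0,0],[12,-0.2,0,0],[15,-0.2,0,0],[17.5,-0.2,0,0],[19.2,-0.2,0,0],[20.2,-0.2,0,0]]]'
python3 -m inch '[[[0,0,0,0],[0,0,0,0],[0,0,0,0],[0,0,0,0],[0,0,0,0]]]'
python3 -c "
from h import *
plan(557.8,13.3,250,1.336)"
```

```text
clock: 20.5
eef_pos: [513.9, -181.9, 269.0]
tool_rot: [3.141, -0.001, 1.338]
force: [0.5, -0.5, -0.7]
width: 22.7
gripper_force: 58.8
clock: 21.17
eef_pos: [558.1, 16.8, 269.1]
tool_rot: [-3.141, -0.002, 1.342]
force: [-0.3, 0.5, -0.6]
width: 22.6
gripper_force: 58.8
clock: 21.58
eef_pos: [558.1, 10.0, 268.6]
tool_rot: [-3.141, 0.001, 1.334]
force: [0.5, -0.2, -1.3]
width: 22.3
gripper_force: 58.8
pos [558.1  10.  268.6] yaw 1.3338 tilt [-3.1415e+00  7.0000e-04] clock 21.58 w 22.3 F [ 0.5 -0.2 -1.3] -> cm [ 0.31 -0.11  1.86] deg -0.13
```

```bash
python3 -m inch '[[[0.3,-0.1,1,0],[0.3,-0.1,1.8,0],[0.3,-0.1,1.8,0],[0.3,-0.1,1.8,0],[0.3,-0.1,1.8,0]]]' | grep eef
python3 - <<'E'
from h import *
plan(557.8,13.3,137,1.336)
p=camera_params('wrist');im=get_image('wrist');cv2.imwrite('pics/w9f.png',im);np.savez('w9.npz',**p)
s=sensors.read_state();T=Ro.from_euler("xyz",s["tool_rot"]);W=lambda v:T.apply(v)+s["eef_pos"]
for z in (96.8,80,60,40,20,0): print(z,proj(p,W([0,0,z])).round(1),proj(p,W([0,4,z])).round(1))
print("hole",proj(p,[[557.8,13.5,100]]))
g=cv2.cvtColor(im,cv2.COLOR_BGR2GRAY)
for v in range(172,236,5): print(v,[int(x) for x in g[v,236:284,]])
E
```

```text
eef_pos: [558.0, 14.7, 250.4]
pos [558.   14.7 250.4] yaw 1.3362 tilt [-3.1412  0.    ] clock 22.0 w 22.3 F [ 0.5  0.4 -0.3] -> cm [-0.14  0.02 11.34] deg 0.01
96.8 [[258.2 190.9]] [[262.9 190.9]]
80 [[258.2 197. ]] [[263.2 197. ]]
60 [[258.1 205.3]] [[263.5 205.3]]
40 [[258.1 215.1]] [[264.  215.1]]
20 [[258.1 226.7]] [[264.5 226.7]]
0 [[258.  240.7]] [[265.1 240.7]]
hole [[258.04583357 176.53224938]]
172 [94, 93, 91, 92, 92, 92, 93, 94, 92, 91, 92, 92, 90, 81, 59, 34, 27, 26, 28, 26, 25, 26, 28, 28, 27, 26, 28, 29, 28, 29, 45, 71, 89, 94, 93, 91, 92, 92, 92, 92, 92, 91, 84, 68, 56, 58, 70, 75]
177 [88, 92, 94, 93, 91, 90, 91, 92, 92, 92, 93, 91, 85, 75, 70, 62, 51, 38, 33, 27, 26, 28, 26, 27, 27, 26, 29, 35, 47, 58, 63, 65, 70, 83, 93, 93, 94, 93, 93, 91, 91, 92, 92, 92, 88, 78, 78, 82]
182 [79, 86, 93, 92, 94, 93, 92, 90, 91, 90, 91, 92, 91, 87, 78, 71, 66, 66, 65, 66, 65, 66, 68, 66, 67, 65, 67, 66, 66, 66, 68, 75, 85, 93, 92, 92, 91, 93, 95, 94, 93, 91, 91, 91, 92, 92, 90, 83]
187 [71, 71, 71, 71, 74, 79, 88, 93, 93, 91, 91, 89, 91, 92, 91, 92, 90, 88, 88, 86, 80, 79, 78, 78, 81
[... 1235 characters left out ...]
 61, 61, 61, 61, 62, 70, 85, 91, 88, 89, 90, 93, 94, 94, 93]
222 [164, 165, 164, 164, 165, 165, 165, 165, 165, 165, 161, 144, 114, 103, 100, 95, 84, 70, 68, 68, 67, 66, 69, 68, 67, 68, 70, 75, 84, 90, 86, 82, 76, 63, 63, 60, 62, 61, 62, 61, 64, 74, 86, 90, 89, 89, 92, 94]
227 [165, 164, 165, 165, 164, 164, 164, 164, 164, 164, 165, 164, 165, 163, 155, 124, 84, 69, 68, 67, 66, 68, 67, 67, 68, 69, 69, 72, 82, 96, 99, 96, 85, 63, 61, 61, 62, 61, 62, 61, 61, 61, 60, 62, 72, 88, 90, 89]
232 [166, 165, 165, 164, 164, 166, 165, 165, 165, 165, 164, 163, 163, 163, 161, 144, 91, 69, 68, 67, 67, 67, 66, 66, 67, 68, 68, 71, 80, 95, 100, 99, 90, 69, 59, 58, 64, 65, 63, 61, 58, 64, 63, 62, 64, 67, 87, 117]
```

```bash
python3 - <<'E'
from h import *
p=dict(np.load("w9.npz")); g=cv2.imread("pics/w9f.png",0).astype(float)
print([int(x) for x in g[155:190,258]]); print([int(x) for x in g[155:190,255]])
m=(g<80).astype(np.uint8)
w=np.zeros_like(m); w[160:186,240:277]=m[160:186,240:277]
n,l,st,ce=cv2.connectedComponentsWithStats(w); i=1+st[1:,4].argmax(); print(st[i],ce[i], cast(p,[ce[i],(st[i,0]+st[i,2]/2-.5,st[i,1]+st[i,3]/2-.5)],100).round(1).tolist())
E
```

```text
[79, 88, 92, 92, 93, 92, 93, 93, 92, 92, 92, 89, 71, 45, 31, 27, 24, 27, 25, 27, 26, 26, 26, 27, 40, 58, 65, 67, 65, 66, 65, 69, 77, 85, 85]
[66, 71, 84, 91, 92, 92, 91, 92, 93, 93, 95, 94, 88, 65, 39, 28, 27, 25, 24, 27, 27, 27, 26, 35, 54, 63, 67, 65, 65, 66, 66, 74, 85, 90, 91]
[249 167  20  19 314] [258.44267516 176.50955414] [[558.2, 13.4, 100.0], [558.4, 13.9, 100.0]]
```

```bash
python3 -m inch '[[[-0.1,0,0.5,0],[-0.1,0,1.3,0],[-0.1,0,2.2,0],[-0.1,0,3,0],[-0.1,0,3.5,0],[-0.1,0,3.5,0],[-0.1,0,3.5,0],[-0.1,0,3.5,0]]]' | grep eef
python3 -m inch '[[[0,0,0,0],[0,0,0,0],[0,0,0,0],[0,0,0,0]]]' | grep eef
python3 - <<'E'
from h import *
plan(558.1,13.5,136.8,1.336)
p=camera_params('wrist');g=cv2.cvtColor(get_image('wrist'),cv2.COLOR_BGR2GRAY);cv2.imwrite('pics/w10f.png',g)
print(proj(p,[[558.1,13.5,100],[558.1,13.5,110]]))
for v in range(182,206,3): print(v,[int(x) for x in g[v,238:280]])
E
```

```text
eef_pos: [558.1, 13.9, 215.7]
eef_pos: [558.0, 13.7, 215.8]
pos [558.   13.7 215.8] yaw 1.3361 tilt [ 3.1411e+00 -1.0000e-04] clock 23.05 w 22.2 F [ 0.8 -0.4 -0.1] -> cm [-0.02  0.01  7.9 ] deg 0.0
[[258.03476497 184.98150612]
 [258.03394652 188.10466248]]
182 [92, 91, 85, 77, 76, 76, 75, 74, 75, 73, 68, 51, 33, 28, 28, 27, 25, 26, 29, 27, 26, 26, 28, 27, 25, 26, 28, 30, 37, 56, 73, 85, 95, 97, 96, 95, 93, 93, 93, 94, 95, 96]
185 [93, 94, 94, 94, 95, 92, 90, 93, 91, 83, 73, 69, 65, 57, 43, 32, 29, 27, 28, 26, 28, 27, 27, 27, 29, 35, 48, 60, 67, 67, 67, 75, 85, 94, 97, 98, 94, 94, 94, 93, 94, 94]
188 [95, 94, 94, 93, 94, 95, 96, 95, 93, 84, 75, 71, 69, 67, 68, 68, 68, 65, 64, 62, 60, 61, 63, 66, 69, 68, 67, 68, 66, 67, 69, 77, 87, 94, 95, 96, 97, 97, 95, 95, 93, 94]
191 [96, 95, 94, 93, 93, 93, 94, 95, 96, 93, 87, 75, 71, 67, 69, 68, 67, 67, 67, 67, 68, 68, 69, 69, 69, 68, 69, 67, 67, 73, 81, 89, 95, 95, 94, 94, 95, 97, 97, 96, 95, 95]
194 [90, 96, 96, 96, 93, 94, 93, 92, 94, 97, 96, 92, 88, 81, 73, 68, 68, 67, 68, 69, 68, 68, 69, 69, 71, 71, 74, 78, 84, 92, 94, 94, 94, 95, 96, 93, 94, 95, 95, 96, 97, 95]
197 [76, 81, 90, 96, 95, 96, 94, 92, 92, 94, 95, 95, 95, 94, 91, 82, 68, 69, 68, 68, 68, 68, 69, 70, 74, 85, 91, 93, 94, 96, 95, 94, 93, 93, 95, 95, 97, 95, 94, 95, 97, 96]
200 [72, 72, 74, 85, 94, 96, 96, 94, 93, 92, 93, 95, 95, 95, 91, 79, 68, 68, 68, 67, 69, 68, 68, 68, 72, 84, 92, 92, 92, 92, 93, 95, 96, 94, 93, 94, 94, 96, 94, 90, 78, 69]
203 [73, 72, 72, 73, 77, 85, 94, 95, 95, 95, 93, 93, 93, 93, 90, 78, 70, 69, 68, 69, 69, 68, 69, 69, 73, 84, 93, 92, 92, 92, 92, 93, 95, 96, 93, 94, 94, 93, 93, 94, 94, 86]
```

```bash
python3 -m inch '[[[0,0.05,0.4,0],[0,0.05,1,0],[0,0.05,1.8,0],[0,0.05,2.8,0],[0,0.05,3.8,0],[0,0.05,4.8,0],[0,0.05,5.5,0],[0,0.05,6,0]]]' | grep -E "eef|^force"
python3 -m inch '[[[0,0,0,0],[0,0,0,0],[0,0,0,0]]]' | grep -E "eef|^force"
python3 - <<'E'
from h import *
plan(558.1,13.5,136.8,1.336)
E
```

```text
eef_pos: [557.6, 13.6, 154.1]
force: [0.7, -0.1, -0.4]
eef_pos: [558.7, 13.8, 156.0]
force: [0.1, 0.2, -0.5]
pos [558.7  13.8 156. ] yaw 1.3362 tilt [ 3.1407e+00 -3.0000e-04] clock 24.02 w 22.5 F [ 0.1  0.2 -0.5] -> cm [-0.04 -0.06  1.92] deg 0.01
```

```bash
python3 -m inch '[[[-0.03,-0.03,0.4,0],[-0.03,-0.03,0.9,0],[-0.03,-0.03,1.4,0],[-0.03,-0.03,1.7,0],[-0.03,-0.03,1.9,0],[-0.03,-0.03,1.9,0],[-0.03,-0.03,1.9,0]]]' | grep -E "eef|^force"
python3 -m inch '[[[0,0,0,0],[0,0,0,0],[0,0,0,0],[0,0,0,0],[0,0,0,0],[0,0,0,0]]]' | grep -E "eef|^force"
python3 - <<'E'
from h import *
plan(558.1,13.5,136.8,1.336)
p=camera_params('wrist');im=get_image('wrist');g=cv2.cvtColor(im,cv2.COLOR_BGR2GRAY);cv2.imwrite('pics/w11f.png',im)
print(proj(p,[[558.1,13.5,100],[558.1,13.5,150]]))
for v in range(200,234,3): print(v,[int(x) for x in g[v,238:280]])
print([int(x) for x in g[195:245,251]],[int(x) for x in g[195:245,266]])
E
```

```text
eef_pos: [557.9, 13.4, 136.5]
force: [0.8, -0.5, -1.4]
eef_pos: [558.0, 13.4, 136.7]
force: [-0.4, 0.7, -1.1]
pos [558.   13.4 136.7] yaw 1.3361 tilt [ 3.1415 -0.    ] clock 25.1 w 22.2 F [-0.4  0.7 -1.1] -> cm [ 0.01  0.01 -0.01] deg 0.01
[[257.87821802 216.68576946]
 [257.79594519 251.47104805]]
200 [96, 97, 98, 99, 99, 98, 98, 97, 96, 96, 96, 97, 98, 99, 99, 101, 100, 98, 96, 98, 99, 99, 99, 97, 98, 98, 98, 97, 99, 101, 101, 101, 99, 97, 98, 97, 97, 97, 98, 98, 98, 99]
203 [95, 96, 98, 98, 99, 99, 98, 97, 97, 97, 97, 95, 96, 95, 95, 96, 94, 92, 90, 85, 85, 88, 89, 90, 93, 93, 95, 97, 96, 98, 99, 99, 100, 101, 97, 97, 98, 98, 97, 97, 98, 99]
206 [77, 78, 82, 90, 86, 85, 91, 98, 99, 94, 85, 66, 42, 34, 41, 60, 70, 70, 70, 70, 70, 70, 69, 71, 67, 60, 36, 42, 56, 75, 89, 96, 100, 100, 100, 100, 97, 98, 97, 97, 96, 97]
209 [78, 77, 78, 77, 76, 76, 76, 74, 64, 42, 29, 28, 27, 27, 41, 61, 68, 70, 71, 69, 68, 69, 69, 70, 71, 60, 33, 26, 25, 28, 31, 56, 80, 91, 98, 100, 100, 99, 98, 97, 96, 96]
212 [76, 76, 77, 77, 76, 74, 74, 73, 70, 66, 56, 40, 30, 29, 46, 67, 69, 69, 70, 70, 69, 70, 70,
[... 1002 characters left out ...]
 81, 72, 70, 69, 69, 69, 67, 68, 69, 70, 70, 71, 71, 75, 78, 82, 87, 93, 97, 98, 97, 97, 95, 95, 97, 98, 98, 97, 96]
233 [98, 96, 95, 94, 94, 96, 95, 96, 97, 97, 98, 95, 94, 89, 73, 70, 69, 69, 69, 68, 68, 65, 67, 69, 71, 74, 80, 90, 94, 94, 95, 97, 97, 97, 97, 96, 96, 94, 95, 97, 99, 98]
[101, 100, 101, 100, 100, 99, 99, 98, 95, 88, 60, 34, 27, 29, 27, 28, 28, 29, 37, 58, 68, 69, 71, 70, 69, 69, 70, 69, 69, 69, 69, 71, 68, 69, 76, 81, 85, 88, 89, 86, 86, 67, 38, 27, 26, 39, 63, 70, 58, 38] [100, 101, 101, 101, 99, 99, 99, 97, 96, 96, 81, 56, 35, 27, 25, 26, 27, 35, 58, 68, 69, 69, 68, 69, 70, 70, 70, 69, 70, 69, 68, 68, 70, 75, 78, 82, 89, 93, 94, 93, 92, 79, 50, 27, 24, 33, 57, 70, 65, 44]
```

```bash
python3 -c "
from cell import order
print(order.finish_job())"
```

```text
the job is handed in; nothing more can be done
None
```

The job is handed in at about 25 s of the 61 s: the bar is seated in both notches and released, and the longer rod is held upright, centred in the hole to within about 1 mm and touching nothing, its tip at about 40 mm (from arm readings, not seen); the first grasp on the bar slipped off without moving it, and the tin and shorter rod were not touched.

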